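# Pack the reactor and offer up its cover plate

## Task

With the scoop, transfer all four white ceramic balls from the blue trough into the open mouth of the steel reactor, keeping the fingers off the balls, then lay the scoop back in the trough. Take the square cover plate by its handle and hold it level about a centimetre above the reactor's flange, its four holes lined up over the four threaded holes, so that I can slip the gasket in and start the screws; never let the plate knock or rest on the flange. Finish while still holding the plate there, and leave the gasket, the screw dish, the hex key and the sample cup where they are.

Things in the scene. Friction and masses are not known exactly. Their poses are not given: they have to be found in the camera images.
- reactor: packed-bed reactor fixed to the bench: round steel pot (90 mm diameter) under a square aluminium flange 112x112 mm, 14 mm thick, whose top face is 100 mm above the bench. Round open mouth 72 mm wide in the flange's middle. Origin: centre of the underside; z up; x and y parallel to the flange's edges. A short inlet pipe sticks out 96 mm on the +x side at 45 mm height
- reactor_mouth (a point): centre of the mouth, in the plane of the flange's top face (100 mm above the bench); the balls land on a floor 64 mm below it
- reactor_hole0 (a point): one of the four threaded holes (8 mm) at the corners of the flange, on its top face, at x = y = +44 mm of the reactor; the others lie at (-44, +44), (-44, -44) and (+44, -44) mm
- cover: loose square aluminium cover plate 112x112x7 mm, 0.35 kg, lying flat on the bench with a black pull handle on top. Origin: centre of the underside; z up; x along the handle bar. It fits the reactor in any of the four quarter turns
- cover_grip (a point): middle of the handle bar, 46 mm above the plate's underside; the bar is 86 mm long along the cover's x, 12 mm wide along y, 12 mm high, with 33 mm of free height between bar and plate; posts (11 mm thick) at 36 mm either side of the middle
- cover_hole0 (a point): one of the four through holes (10 mm) at the corners of the plate, at its underside, at x = y = +44 mm of the cover; the others lie at (-44, +44), (-44, -44) and (+44, -44) mm
- trough: blue plastic open trough fixed to the bench, 220 (x) x 66 (y) x 32 mm high plus a 3 mm bead on the rim; walls 4 mm, inside 212x58 mm, flat inner floor 4 mm above the bench. Origin: centre of the underside. The balls start in its +x half; its -x half (from x = -106 to about +40 mm) holds no balls, only the scoop
- ball0: centre of a white ceramic ball, 19 mm diameter, 12 g, smooth and glazed; it rolls freely
- ball1: centre of a white ceramic ball, 19 mm diameter, 12 g, smooth and glazed; it rolls freely
- ball2: centre of a white ceramic ball, 19 mm diameter, 12 g, smooth and glazed; it rolls freely
- ball3: centre of a white ceramic ball, 19 mm diameter, 12 g, smooth and glazed; it rolls freely
- scoop: loose flat-bottomed steel scoop, 0.16 kg, standing in the trough's ball-free half, front towards the balls (trough +x, within 3 degrees), green handle over the -x end. Bowl 76 (x) x 50 (y) mm, floor and walls 2 mm thick, sides starting 18 mm behind the front edge (11 mm high) and rising to 27 mm at the back. Origin: centre of the bowl's underside; z up; x towards the open front
- scoop_grip (a point): where to take the handle: 75 mm behind and 62 mm above the scoop's origin. The handle is level, runs along the scoop's x from 48 to 140 mm behind the origin, 14 mm wide (y) and 18 mm high
- scoop_lip (a point): middle of the scoop's front edge, at its underside, 38 mm ahead of the origin
- gasket: white flat gasket ring, 96 mm outside, 74 mm inside, 3 mm thick, lying on the bench; leave it. Origin: centre of its underside
- screw_dish: small round aluminium dish, 60 mm wide and 14 mm high, with four screws in it; leave it. Origin: centre of its underside
- hex_key: dark steel L-shaped hex key, 93 x 33 mm, 6 mm thick, lying flat; leave it. Origin: middle of its long arm, on the bench
- sample_cup: small translucent plastic cup, 44 mm wide, 50 mm high; leave it. Origin: centre of its underside

How it is judged:
By the outcome, as a careful person would: the job done as asked, in the order asked, and still so for the second after the job is handed in, while the arm keeps its last pose, push and grip.
It also fails if it takes over 67 s, if anything falls off the work surface, if the arm or the gripper's body presses on something with over 40 N, if the wrist force passes 120 N, or if a joint passes its speed limit or range.

## Robot

A 7-joint arm with a two-finger parallel gripper is mounted at the origin on a cart in front of the work surface, level with it; the furniture and walls round the work are solid. World frame = base frame: x ahead of the robot, y to its left, z up, the work surface at z = 0. Lengths are in m, angles in rad, forces in N, time in s.
With the tool pointing down it reaches from about 0.425 to 0.875 m from the base axis. Payload 4.7 kg.
Tool frame: the origin (TCP) lies on the centre line of the jaws, within the pads' length; the fingertips stand 14 mm ahead of it and the grasp point (between the pads) lies 5 mm behind it; z points along the fingers, y is the line along which they close (so a half turn about z gives the same grasp; the last joint's range is limited). The gripper opens to 87 mm and grips with 3 to 60 N. Pads are 19 mm wide; open, the fingers measure 117 mm over their backs; the gripper's body (75 mm by 190 mm) begins 51 mm behind the grasp point.
Start: joints at [-1.112, 0.321, -0.07, 1.45, 0.023, 1.371, -0.057], TCP at [0.28, 0.587, 0.237] pointing down, gripper open.
Joint ranges: [-2.86, 2.86], [-0.3, 2.09], [-1.38, 1.24], [0.06, 2.45], [-1.56, 4.7], [0.09, 2.05], [-2.69, 2.69]. Speed limits (rad/s): [2.57, 2.57, 3.14, 3.14, 3.14, 3.14, 3.14].

## Interface

Orientations are given as a unit quaternion [w, x, y, z].
In Python, from plant import ctrl gives the robot as it stands. The module is installed in compiled form; this text tells all that it offers.
- The arm moves only by the shell command python3 -m creep 'ROWS' [FORCE]. ROWS is a JSON list of rows, 1 to 8 of them, each of 7 numbers: the finger opening in m, then dx, dy, dz in m, then a rotation vector rx, ry, rz in rad; each row shifts and turns the commanded pose from where the row before left it, along the tool's axes as they then stand; what a row does not reach is not made up. A row lasts 1/8 s, in which the tool goes at most 0.0625 m and 0.188 rad, less where a joint would pass 70% of its speed; a pose out of reach is approached as far as the arm can. The fingers move at their own pace and stop on an object; FORCE is the grip in N (left out, the last holds). Time passes only in rows, so rows that do not move let the fingers close. It prints the time, the measured TCP pose, the force, the opening and the grip force at its end.
- ctrl.read_state(): the state, without advancing time (a new reading comes with each control period).
- ctrl.camera(name): name is "side" or "top" or "wrist"; returns a dict with "image" (480x640x3 uint8, red, green, blue), "fx", "fy", "cx", "cy" (pixels), "R" (3x3) and "t" (3): a world point X has camera coordinates R X + t; the wrist camera has in their place "mount" (4x4, takes a point from camera to tool coordinates, whose origin is the TCP and whose axes are the flange's). Camera axes: x right, y down, z forward; pixel columns grow to the right and rows downward; lengths in m; the calibration is good to about 2 mm. A picture is of the moment at which its call begins: read the wrist's pose just before it. There is no depth.
- ctrl.finish_job(): hands the job in; it is judged then, once.
The state is a dict: "t": time; "joint_positions": joint angles; "qd": joint speeds; "joint_torque": joint torques, N m; "eef_pos": TCP position; "tool_rot": TCP orientation; "wrist_force": force on the tool from outside, world axes, zero at the start; "moment": the same for the moment, N m; "gripper_width": finger opening in m; "gripper_force": force on a finger pad.
Only numpy, scipy, OpenCV 4.12 (cv2) and the standard library are available. Lean on these libraries where they do the work, as an engineer would, in place of code of your own. Each camera call takes 0.05 s, during which the arm holds its last target. There are 200 camera calls.

## Working session

There is one attempt and no reset: what is moved stays moved. The work goes in short steps, Python scripts to look and compute and a shell command to move; the robot and the scene stay as the last step left them, time stands still between calls to the robot, and variables do not carry over. Pictures are saved under pics/ and viewed, at most 12 in all, crops included, and the job is handed in when it is done.

```bash
mkdir -p pics; cat > h.py <<'E'
import numpy as np,cv2
from plant import ctrl
from scipy.spatial.transform import Rotation as Ro
def q2R(q): return Ro.from_quat([q[1],q[2],q[3],q[0]]).as_matrix()
def cam(n):
    s=ctrl.read_state(); c=ctrl.camera(n)
    if n=='wrist':
        M=np.array(c['mount']); Rt=q2R(s['tool_rot']); C=Rt@M[:3,3]+np.array(s['eef_pos']); A=Rt@M[:3,:3]
    else:
        R=np.array(c['R']); A=R.T; C=-R.T@np.array(c['t'])
    c['A']=A;c['C']=C
    return c
def ray(c,u,v,z):
    d=c['A']@np.array([(u-c['cx'])/c['fx'],(v-c['cy'])/c['fy'],1]); return c['C']+d*(z-c['C'][2])/d[2]
def proj(c,X):
    p=c['A'].T@(np.array(X)-c['C']); return [c['fx']*p[0]/p[2]+c['cx'],c['fy']*p[1]/p[2]+c['cy']]
def save(c,n): cv2.imwrite('pics/'+n,c['image'][:,:,::-1])
E
python3 - <<'E'
from h import *
import pickle
for n in ['side','top','wrist']:
    c=cam(n); save(c,n+'0.png'); pickle.dump(c,open(n+'0.pkl','wb')); print(n,c['C'].round(3),c['A'][:,2].round(2),c['fx'])
s=ctrl.read_state(); print(s); print(q2R(s['tool_rot']).round(3)); print(c['mount'])
E
```

```text
side [0.522 0.649 0.713] [ 0.05 -0.76 -0.64] 469.6451363604363
top [ 0.262 -0.048  1.5  ] [ 0.2  -0.02 -0.98] 555.3614462114427
wrist [0.216 0.618 0.385] [ 0.23 -0.11 -0.97] 395.1674441190835
{'t': 0.15, 'joint_positions': array([-1.1119284 ,  0.32167645, -0.0701016 ,  1.45138899,  0.02257995,
        1.37079914, -0.05689641]), 'qd': array([-4.16425350e-04, -1.41258176e-05,  2.14217736e-04, -3.04443747e-03,
        8.34038862e-04,  5.09432829e-04, -6.96534540e-04]), 'joint_torque': array([ 1.42609269e-04, -4.91797686e+01, -4.04504891e-01, -3.12876320e+01,
       -6.40245038e-02,  4.05039266e-02,  1.18736398e-04]), 'eef_pos': array([0.27951584, 0.58639186, 0.23570036]), 'tool_rot': array([-1.33983998e-04,  2.20536020e-01,  9.75378548e-01, -7.30387360e-04]), 'wrist_force': array([-0.42106699, -0.20568726,  0.08212216]), 'moment': array([ 0.03385166, -0.03928927,  0.01869811]), 'gripper_force': 0.0, 'gripper_width': 0.08699208354228675}
[[-0.903  0.43  -0.001]
 [ 0.43   0.903 -0.001]
 [-0.    -0.001 -1.   ]]
[[-7.40579387e-04 -9.65350939e-01 -2.60954050e-01  7.08224381e-02]
 [ 9.99999535e-01 -5.53889331e-04 -7.88956743e-04  9.34846880e-04]
 [ 6.17080469e-04 -2.60954513e-01  9.65350901e-01 -1.49118960e-01]
 [ 0.00000000e+00  0.00000000e+00  0.00000000e+00  1.00000000e+00]]
```

View pics/top0.png

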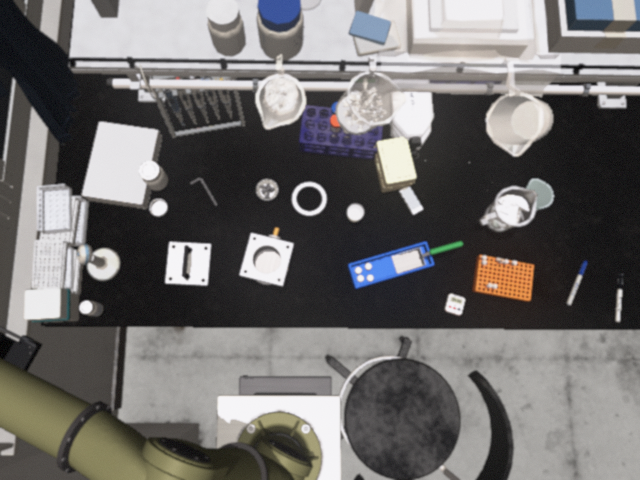

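View pics/side0.png

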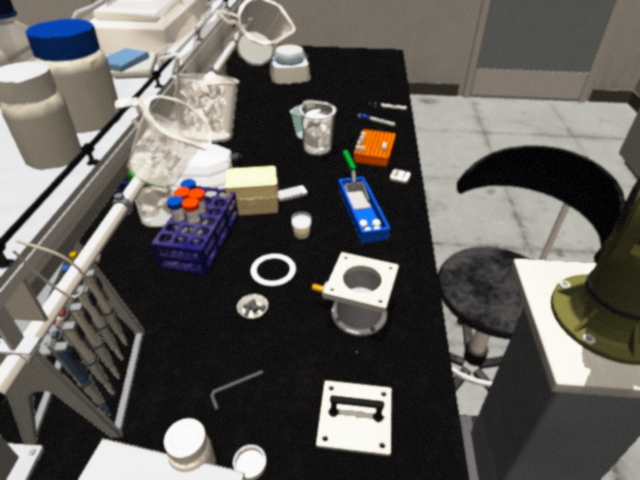

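The top view shows the cover at px (188,263), the reactor at (267,259), and the trough at (390,264), with its balls at the left end and the green scoop handle at the right (445,247). The side view agrees, and both handle and holes are visible there. Next I'll measure them.

```bash
python3 - <<'E'
from h import *
import pickle
t=pickle.load(open('top0.pkl','rb'));s=pickle.load(open('side0.pkl','rb'))
def cc(m,x0,x1,y0,y1,amin):
    k=np.zeros(m.shape,np.uint8);k[y0:y1,x0:x1]=m[y0:y1,x0:x1]; 
    cs,_=cv2.findContours(k*255,cv2.RETR_EXTERNAL,cv2.CHAIN_APPROX_NONE)
    return [c for c in cs if cv2.contourArea(c)>amin]
for nm,c in(('top',t),('side',s)):
    im=c['image'].astype(int);r,g,b=im[...,0],im[...,1],im[...,2]
    x0,x1,y0,y1=(340,480,225,300) if nm=='top' else (330,400,140,250)
    def rp(pts,z): return [ray(c,u,v,z).round(4)[:2].tolist() for u,v in pts]
    for k in cc((b>120)&(r<90)&(b>g+40),x0,x1,y0,y1,100):
        k=cv2.convexHull(k)
        W=np.array([ray(c,u,v,.035)[:2] for u,v in k[:,0]],np.float32)
        print(nm,'trough',cv2.minAreaRect(W*1000))
    for k in cc((g>80)&(r<80)&(b<90),x0,x1,y0-20,y1,20):
        W=np.array([ray(c,u,v,.075)[:2] for u,v in k[:,0]],np.float32)
        print(nm,'handle',cv2.minAreaRect(W*1000))
    for k in cc((r>170)&(g>170)&(b>170),x0,x1,y0,y1,8):
        m=cv2.moments(k);u,v=m['m10']/m['m00'],m['m01']/m['m00']
        print(nm,'white',round(u,1),round(v,1),m['m00'],rp([(u,v)],.0135))
    for lab,B,z in(('cover',(160,215,238,292) if nm=='top' else (310,400,375,460),.007),('reactor',(236,298,230,290) if nm=='top' else (315,402,250,310),.1)):
        for k in cc((r>150)&(g>150)&(b>140),*B,300):
            W=np.array([ray(c,u,v,z)[:2] for u,v in cv2.convexHull(k)[:,0]],np.float32)
            print(nm,lab,cv2.minAreaRect(W*1000))
E
```

```text
top trough ((493.1000671386719, -295.4752502441406), (71.26349639892578, 224.58834838867188), 16.859155654907227)
top handle ((532.9359130859375, -435.092529296875), (16.264780044555664, 93.24862670898438), 16.395143508911133)
top white 454.5 296.9 40.0 [[0.4086, -0.4686]]
top white 369.8 277.5 26.0 [[0.4594, -0.241]]
top white 360.0 278.0 28.5 [[0.4579, -0.2146]]
top white 358.0 270.0 28.5 [[0.4797, -0.2092]]
top white 368.0 266.0 28.0 [[0.4907, -0.2366]]
top white 406.2 261.2 417.5 [[0.5049, -0.3409]]
top cover ((495.9550476074219, 251.58441162109375), (114.73167419433594, 114.81104278564453), 87.5711669921875)
top reactor ((497.6120300292969, 33.17321014404297), (114.40148162841797, 124.38618469238281), 76.27706909179688)
side trough ((492.3841247558594, -290.8932800292969), (71.5934829711914, 229.13973999023438), 17.012725830078125)
side handle ((531.6270751953125, -422.996337890625), (16.813282012939453, 101.80091094970703), 16.477441787719727)
side white 363.1 222.4 26.5 [[0.4885, -0.2389]]
side white 375.9 223.3 44.5 [[0.4579, -0.238]]
side white 357.7 199.5 237.0 [[0.5034, -0.3319]]
side white 395.2 174.9 47.5 [[0.4034, -0.457]]
side cover ((494.67901611328125, 253.08799743652344), (114.46900939941406, 113.54243469238281), 87.51671600341797)
side reactor ((494.6399841308594, 35.40337371826172), (115.45491790771484, 117.11843872070312), 76.14260864257812)
```

```bash
cat >> h.py <<'E'
def rot(yaw,pitch=0):  # tool down, tool x at yaw (deg); pitch>0: tool-x end of the held thing goes up
    a=np.radians(yaw); R=np.array([[np.cos(a),np.sin(a),0],[np.sin(a),-np.cos(a),0],[0,0,-1.]])
    return R@Ro.from_rotvec([0,np.radians(pitch),0]).as_matrix()
def go(p,R=None):
    s=ctrl.read_state(); T=q2R(s['tool_rot'])
    print('shift in tool axes',(T.T@(np.array(p)-s['eef_pos'])).round(4), end=' ')
    if R is not None: print('rotvec',Ro.from_matrix(T.T@R).as_rotvec().round(4))
E
python3 -m creep '[[0.06,-0.0407,-0.0271,0,0,0,0],[0.06,-0.0407,-0.0271,0,0,0,0],[0.06,-0.0407,-0.0271,0,0,0,0],[0.06,-0.0407,-0.0271,0,0,0,0],[0.06,-0.0407,-0.0271,0,0,0,0],[0.06,-0.0407,-0.0271,0,0,0,0],[0.06,-0.0407,-0.0271,0,0,0,0],[0.06,-0.0407,-0.0271,0,0,0,0]]'
python3 -m creep '[[0.06,-0.0275,-0.0485,0,0,0,0],[0.06,-0.0275,-0.0485,0,0,0,0],[0.06,-0.0275,-0.0485,0,0,0,0],[0.06,-0.0275,-0.0485,0,0,0,0],[0.06,-0.0275,-0.0485,0,0,0,0],[0.06,-0.0275,-0.0485,0,0,0,0]]'
python3 -m creep '[[0.06,-0.0275,-0.0485,0,0,0,0],[0.06,-0.0275,-0.0485,0,0,0,0],[0.06,-0.0275,-0.0485,0,0,0,0],[0.06,-0.0275,-0.0485,0,0,0,0],[0.06,-0.0275,-0.0485,0,0,0,0],[0.06,-0.0275,-0.0485,0,0,0,0]]'
python3 -m creep '[[0.06,0,0,0,0,0,0.14],[0.06,0,0,0,0,0,0.14],[0.06,0,0,0,0,0,0.14],[0.06,0,0,0,0,0,0.14],[0.06,0,0,0,0,0,0.14],[0.06,0,0,0,0,0,0.14],[0.06,0,0,0,0,0,0],[0.06,0,0,0,0,0,0]]'
python3 - <<'E'
from h import *
go([.5276,-.417,.15],rot(106.4))
c=cam('wrist');save(c,'w1.png')
import pickle;pickle.dump(c,open('w1.pkl','wb'))
for p in ([.5276,-.417,.075],[.5065,-.345,.006],[.493,-.294,.035]): print(np.round(proj(c,p)))
E
```

```text
t: 1.15
eef_pos: [0.4808, 0.2494, 0.2364]
tool_rot: [-0.0, 0.221, 0.975, 0.0]
wrist_force: [1.1, -0.3, 0.1]
gripper_width: 0.0601
gripper_force: 0.0
t: 1.9
eef_pos: [0.5039, -0.0844, 0.2366]
tool_rot: [0.0, 0.22, 0.975, 0.0]
wrist_force: [-0.3, 0.0, 0.3]
gripper_width: 0.0599
gripper_force: 0.0
t: 2.65
eef_pos: [0.5281, -0.4177, 0.2362]
tool_rot: [-0.0, 0.22, 0.975, 0.0]
wrist_force: [0.5, 0.1, 1.0]
gripper_width: 0.06
gripper_force: 0.0
t: 3.65
eef_pos: [0.5278, -0.4163, 0.2363]
tool_rot: [-0.0, 0.598, 0.801, 0.0]
wrist_force: [-0.2, 1.2, 0.8]
gripper_width: 0.06
gripper_force: 0.0
shift in tool axes [-0.0007 -0.0004  0.0863] rotvec [-0.0002 -0.0003  0.0022]
[319. 230.]
[319. 134.]
[321.  67.]
```

View pics/w1.png

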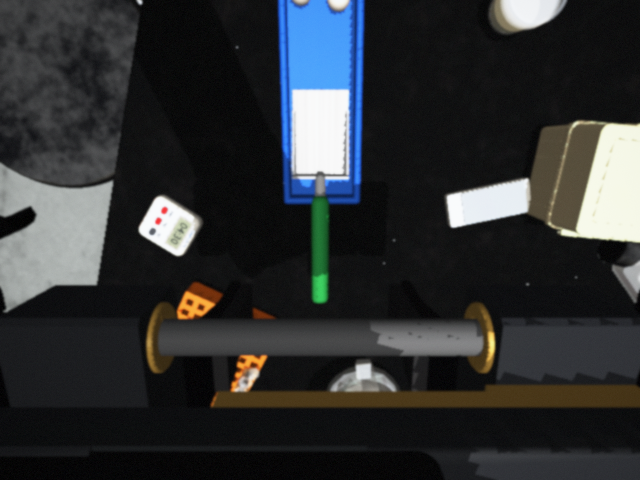

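The wrist view shows the handle vertical on the image centreline (u=320, rows 195–303), so the tool is well aligned. I'll check the handle ends and the trough lateral position.

```bash
python3 - <<'E'
from h import *
import pickle
c=pickle.load(open('w1.pkl','rb'));im=c['image'].astype(int);r,g,b=im[...,0],im[...,1],im[...,2]
s=ctrl.read_state();T=q2R(s['tool_rot']);P=s['eef_pos']
def loc(u,v,z): return (T.T@(ray(c,u,v,z)-P)).round(4)[:2]
m=(g>60)&(r<60)&(b<g*.8);m[310:]=0
ys,xs=np.nonzero(m);print('rows',ys.min(),ys.max());
for y in (200,220,260,300):
    q=xs[ys==y]; print(y,q.min(),q.max(),loc(q.mean(),y,.075))
print('ends',loc(320,ys.min(),.075),loc(320,ys.max(),.075))
bm=(b>120)&(r<110)&(b>g+40)
for y in (40,90,140,190):
    q=np.nonzero(bm[y])[0];q=q[(q>270)&(q<370)];print('tr',y,loc(q.min(),y,.035),loc(q.max(),y,.035))
q=np.nonzero(bm[:,300])[0];q=q[q<215];print('trough back',loc(300,q.max(),.035))
w=(r>170)&(g>170)&(b>170);q=np.nonzero(w[60:190,320])[0]+60;print('bowl front',q.min(),loc(320,q.min(),.006))
E
```

```text
rows 196 303
200 313 326 [0.0239 0.0002]
220 312 328 [0.0078 0.0006]
260 312 327 [-0.0257  0.0002]
300 312 327 [-0.0612  0.0002]
ends [0.0271 0.0006] [-0.0639  0.0006]
tr 40 [ 0.1474 -0.0324] [0.1474 0.0353]
tr 90 [ 0.1097 -0.0318] [0.1096 0.0355]
tr 140 [ 0.0695 -0.032 ] [0.0695 0.0358]
tr 190 [ 0.0266 -0.0304] [0.0266 0.0343]
trough back [ 0.0159 -0.0173]
bowl front 90 [0.1128 0.0006]
```

```bash
python3 -m creep '[[0.06,0,0,0.04,0,0,0],[0.06,0,0,0.04,0,0,0],[0.06,0,0,0.04,0,0,0],[0.06,0,0,0.035,0,0,0],[0.06,0,0,0.02,0,0,0],[0.06,0,0,0,0,0,0]]'
python3 -m creep '[[0.0,0,0,0,0,0,0],[0.0,0,0,0,0,0,0],[0.0,0,0,0,0,0,0],[0.0,0,0,0,0,0,0],[0.0,0,0,0,0,0,0],[0.0,0,0,0,0,0,0]]' 50
```

```text
t: 4.45
eef_pos: [0.5272, -0.4158, 0.0603]
tool_rot: [-0.001, 0.599, 0.801, -0.0]
wrist_force: [-0.5, 1.0, 0.4]
gripper_width: 0.0602
gripper_force: 0.0
t: 5.2
eef_pos: [0.5278, -0.4164, 0.0616]
tool_rot: [-0.0, 0.599, 0.801, 0.0]
wrist_force: [-0.6, 0.6, -0.7]
gripper_width: 0.0135
gripper_force: 50.0
```

```bash
python3 -m creep '[[0,0.0135,0.0002,0,0,0,0],[0,0.0135,0.0002,0,0,0,0],[0,0.0135,0.0002,0,0,0,0],[0,0.0135,0.0002,0,0,0,0],[0,0.0135,0.0001,0,0,0,0],[0,0.0135,0.0001,0,0,0,0],[0,0.0135,0,0,0,0,0],[0,0.0135,0,0,0,0,0]]'
python3 -m creep '[[0,0.008,0,0,0,0,0],[0,0,0,0,0,0,0]]'
python3 - <<'E'
from h import *
c=cam('wrist');save(c,'w2.png')
E
```

```text
t: 6.2
eef_pos: [0.4992, -0.3141, 0.0625]
tool_rot: [0.003, 0.599, 0.801, -0.001]
wrist_force: [5.8, -13.6, 4.8]
gripper_width: 0.0134
gripper_force: 50.0
t: 6.45
eef_pos: [0.4956, -0.3033, 0.0614]
tool_rot: [-0.001, 0.599, 0.801, 0.001]
wrist_force: [-0.6, -0.2, 1.8]
gripper_width: 0.0134
gripper_force: 50.0
```

View pics/w2.png

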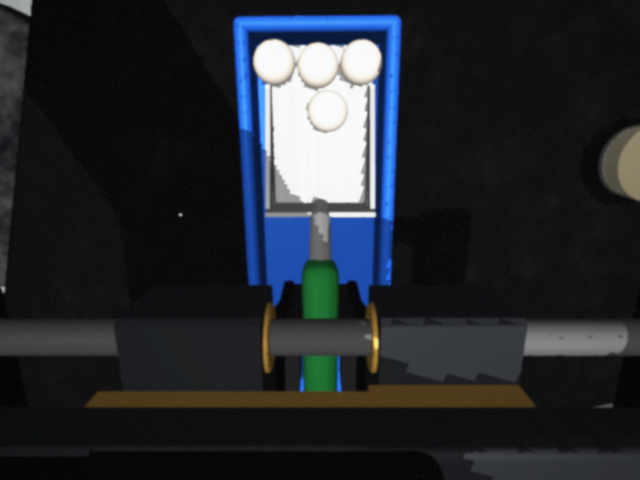

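The wrist view shows three balls abreast at the end wall (u=275, 318 and 361, v=62). The fourth is already in the bowl at (328,110). I'll advance the last few mm, then tilt the nose up about the heel so the middle ball rolls back first.

```bash
python3 -m creep '[[0,0.003,0,0,0,0,0],[0,0.001,0,0,0,0,0],[0,0,0,0,0,0,0]]'
python3 -m creep '[[0,-0.0027,0,0.0018,0,0.05,0],[0,-0.0027,0,0.0018,0,0.05,0],[0,-0.0027,0,0.0018,0,0.05,0],[0,-0.0027,0,0.0018,0,0.05,0],[0,-0.0027,0,0.0018,0,0.05,0],[0,-0.0027,0,0.0018,0,0.05,0],[0,0,0,0,0,0,0],[0,0,0,0,0,0,0]]'
python3 - <<'E'
from h import *
c=cam('wrist');save(c,'w3.png')
E
```

```text
t: 6.88
eef_pos: [0.4954, -0.3021, 0.0619]
tool_rot: [0.001, 0.599, 0.801, -0.0]
wrist_force: [1.1, -4.0, 0.9]
gripper_width: 0.0134
gripper_force: 50.0
t: 7.88
eef_pos: [0.4987, -0.3143, 0.0484]
tool_rot: [-0.12, 0.592, 0.792, 0.089]
wrist_force: [0.2, 0.0, -1.7]
gripper_width: 0.0131
gripper_force: 50.0
```

View pics/w3.png

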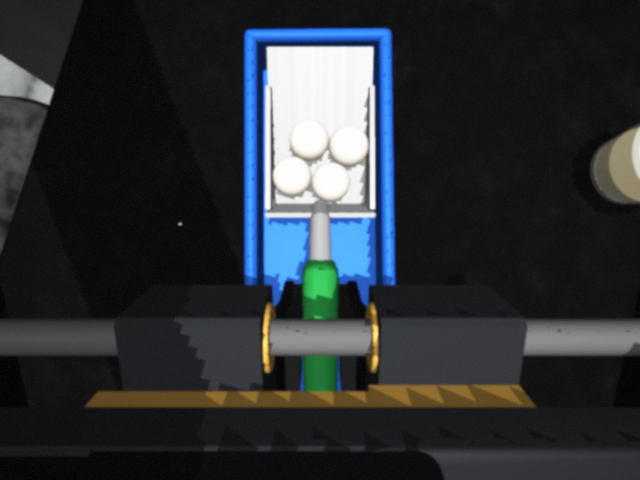

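All four balls are now in the back of the bowl (around u=310, v=160). Next I lift and carry them.

```bash
cat >> h.py <<'E'
RL=np.array([.113,0,.0575])
M0=np.array([.496,.0345,.1])
E
python3 -m creep '[[0,0.003,0,-0.0095,0,0,0],[0,0.006,0,-0.019,0,0,0],[0,0.009,0,-0.0287,0,0,0],[0,0.009,0,-0.0287,0,0,0],[0,0.009,0,-0.0287,0,0,0],[0,0.003,0,-0.0095,0,0,0],[0,0,0,0,0,0,0]]'
python3 - <<'E'
from h import *
s=ctrl.read_state();T=q2R(s['tool_rot']);f=T[:,0]*[1,1,0];f/=np.linalg.norm(f)
print('lip',s['eef_pos']+T@RL,np.degrees(np.arctan2(f[1],f[0])))
L=M0-f*.012+[0,0,.05]; go(L-T@RL)
print('row per -0.05 rad about the lip',(RL-Ro.from_rotvec([0,-.05,0]).as_matrix()@RL).round(4))
E
```

```text
t: 8.8
eef_pos: [0.4992, -0.3146, 0.1798]
tool_rot: [-0.119, 0.592, 0.792, 0.09]
wrist_force: [0.2, -0.1, -3.0]
gripper_width: 0.0135
gripper_force: 50.0
lip [ 0.4639221  -0.1947453   0.15817069] 106.42616366878727
shift in tool axes [0.1876 0.0955 0.0665] row per -0.05 rad about the lip [ 0.003   0.     -0.0056]
```

```bash

python3 -m creep '[[0,0.0094,0.0048,0.0033,0,0,0],[0,0.0188,0.0095,0.0066,0,0,0],[0,0.0281,0.0143,0.01,0,0,0],[0,0.0328,0.0167,0.0116,0,0,0],[0,0.0328,0.0167,0.0116,0,0,0],[0,0.0281,0.0143,0.01,0,0,0],[0,0.0211,0.0107,0.0075,0,0,0],[0,0.0164,0.0083,0.0058,0,0,0]]'
python3 -m creep '[[0,0,0,0,0,0,0],[0,0,0,0,0,0,0]]'
python3 - <<'E'
from h import *
s=ctrl.read_state();T=q2R(s['tool_rot']);f=T[:,0]*[1,1,0];f/=np.linalg.norm(f)
print('lip',s['eef_pos']+T@RL)
c=cam('wrist');save(c,'w4.png')
for z in(.1,): print(proj(c,M0), proj(c,s['eef_pos']+T@RL))
E
```

```text
t: 9.8
eef_pos: [0.5336, -0.0945, 0.1698]
tool_rot: [-0.121, 0.592, 0.792, 0.089]
wrist_force: [-0.5, 0.7, -2.2]
gripper_width: 0.0134
gripper_force: 50.0
t: 10.05
eef_pos: [0.5339, -0.0982, 0.1707]
tool_rot: [-0.119, 0.593, 0.791, 0.089]
wrist_force: [-0.5, -0.1, -1.9]
gripper_width: 0.0133
gripper_force: 50.0
lip [0.49879721 0.02169005 0.14905017]
[np.float64(320.1864394955783), np.float64(69.95754758688523)] [np.float64(318.21535866594655), np.float64(48.04380239033782)]
```

View pics/w4.png

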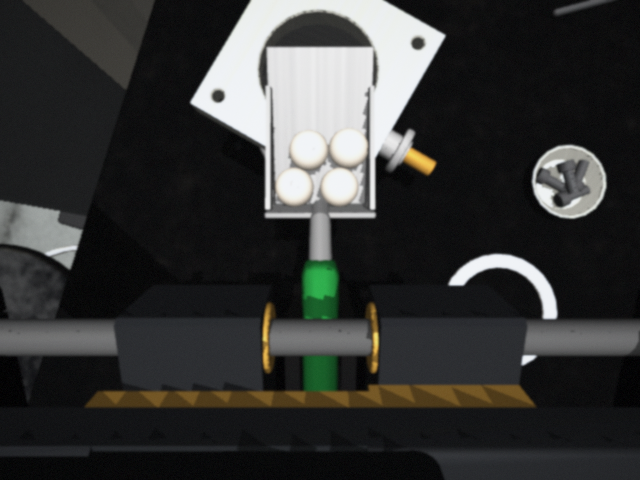

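The balls are still in the bowl, and the lip is centred over the mouth (mouth centre (319,70)). Now I level the scoop, lower it and pour about the lip.

```bash

python3 -m creep '[[0,0.0033,0,-0.0062,0,-0.055,0],[0,0.0033,0,-0.0062,0,-0.055,0],[0,0.0033,0,-0.0062,0,-0.055,0],[0,0.0033,0,-0.0062,0,-0.055,0],[0,-0.0008,0,0.01,0,0,0],[0,-0.0012,0,0.015,0,0,0],[0,-0.0008,0,0.01,0,0,0],[0,0,0,0,0,0,0]]'
python3 - <<'E'
from h import *
s=ctrl.read_state();T=q2R(s['tool_rot']);print('lip',s['eef_pos']+T@RL,np.arcsin(T[2,0]))
E
python3 -m creep '[[0,0.0024,0,-0.0045,0,-0.04,0],[0,0.0024,0,-0.0045,0,-0.04,0],[0,0.0024,0,-0.0045,0,-0.04,0],[0,0.0024,0,-0.0045,0,-0.04,0],[0,0.0024,0,-0.0045,0,-0.04,0],[0,0.0024,0,-0.0045,0,-0.04,0],[0,0.003,0,-0.0056,0,-0.05,0],[0,0.003,0,-0.0056,0,-0.05,0]]'
python3 -m creep '[[0,0.0036,0,-0.0067,0,-0.06,0],[0,0.0036,0,-0.0067,0,-0.06,0],[0,0.0036,0,-0.0067,0,-0.06,0],[0,0.0036,0,-0.0067,0,-0.06,0],[0,0.0036,0,-0.0067,0,-0.06,0],[0,0,0,0,0,0,0],[0,0,0,0,0,0,0]]'
python3 - <<'E'
from h import *
s=ctrl.read_state();T=q2R(s['tool_rot']);print('lip',s['eef_pos']+T@RL,np.arcsin(T[2,0]))
c=cam('wrist');d=cam('side');im=np.hstack([c['image'][:260,180:460],cv2.resize(d['image'][200:350,280:440],(277,260))]);cv2.imwrite('pics/w5.png',im[:,:,::-1])
E
```

```text
t: 11.1
eef_pos: [0.531, -0.0904, 0.161]
tool_rot: [-0.033, 0.599, 0.8, 0.023]
wrist_force: [0.2, -0.1, -1.6]
gripper_width: 0.0133
gripper_force: 50.0
lip [0.49794368 0.02215296 0.11283794] 0.08064497875430471
t: 12.1
eef_pos: [0.5257, -0.068, 0.1998]
tool_rot: [0.104, 0.595, 0.793, -0.078]
wrist_force: [-0.8, 0.3, -2.3]
gripper_width: 0.0132
gripper_force: 50.0
t: 12.98
eef_pos: [0.5176, -0.0407, 0.2239]
tool_rot: [0.221, 0.576, 0.769, -0.165]
wrist_force: [0.1, -0.6, -1.6]
gripper_width: 0.0134
gripper_force: 50.0
lip [0.49930458 0.02200631 0.1151851 ] -0.5589135276541614
```

View pics/w5.png

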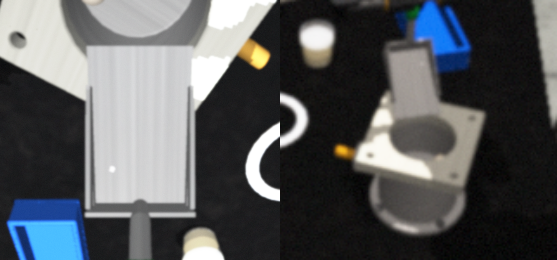

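```bash

python3 -m creep '[[0,-0.0132,0,-0.0212,0,0,0],[0,-0.0132,0,-0.0212,0,0,0],[0,0,0,0,0,0.14,0],[0,0,0,0,0,0.14,0],[0,0,0,0,0,0.14,0],[0,0,0,0,0,0.139,0],[0,0,0,0,0,0,0]]'
python3 - <<'E'
from h import *
go([.5232,-.3969,.17],rot(106.4))
s=ctrl.read_state();T=q2R(s['tool_rot']);print('lip',s['eef_pos']+T@RL)
E
```

```text
t: 13.95
eef_pos: [0.5178, -0.0444, 0.2743]
tool_rot: [0.002, 0.602, 0.798, -0.001]
wrist_force: [-0.9, -0.6, -1.0]
gripper_width: 0.0132
gripper_force: 50.0
shift in tool axes [-0.3401 -0.0915  0.1054] rotvec [ 0.0007  0.0035 -0.0086]
lip [0.4869276  0.06409057 0.21637419]
```

```bash

python3 -m creep '[[0,-0.0425,-0.0114,0.005,0,0,-0.002],[0,-0.0425,-0.0114,0.01,0,0,-0.002],[0,-0.0425,-0.0114,0.015,0,0,-0.002],[0,-0.0425,-0.0114,0.015,0,0,-0.001],[0,-0.0425,-0.0114,0.015,0,0,-0.001],[0,-0.0425,-0.0114,0.015,0,0,0],[0,-0.0425,-0.0114,0.015,0,0,0],[0,-0.0425,-0.0114,0.015,0,0,0]]'
python3 -m creep '[[0,0,0,0,0,0,0],[0,0,0,0,0,0,0]]'
python3 - <<'E'
from h import *
go([.5232,-.3969,.0625],rot(106.4))
c=cam('wrist');s=ctrl.read_state();T=q2R(s['tool_rot']);P=s['eef_pos']
im=c['image'].astype(int);r,g,b=im[...,0],im[...,1],im[...,2];bm=(b>120)&(r<110)&(b>g+40)
for y in (20,60,100,140,180):
    q=np.nonzero(bm[y])[0]
    if len(q): print('tr',y,[(T.T@(ray(c,u,y,.035)-P))[:2].round(4) for u in (q.min(),q.max())])
E
```

```text
t: 14.95
eef_pos: [0.5285, -0.3911, 0.1674]
tool_rot: [-0.001, 0.595, 0.804, -0.001]
wrist_force: [0.3, 0.4, -1.7]
gripper_width: 0.0134
gripper_force: 50.0
t: 15.2
eef_pos: [0.5283, -0.3901, 0.1682]
tool_rot: [-0.0, 0.595, 0.803, -0.0]
wrist_force: [0.2, -0.4, -0.9]
gripper_width: 0.0135
gripper_force: 50.0
shift in tool axes [-0.0051 -0.0067  0.1057] rotvec [-0.0011 -0.0004  0.0091]
tr 20 [array([ 0.1441, -0.0396]), array([0.144 , 0.0278])]
tr 60 [array([ 0.1205, -0.0393]), array([ 0.1205, -0.036 ])]
tr 100 [array([ 0.0957, -0.0397]), array([ 0.0957, -0.0377])]
tr 140 [array([ 0.0696, -0.0394]), array([ 0.0696, -0.038 ])]
```

```bash

python3 -m creep '[[0,-0.005,-0.0063,0,0,0,0.009],[0,0,0,0.03,0,0,0],[0,0,0,0.03,0,0,0],[0,0,0,0.025,0,0,0],[0,0,0,0.012,0,0,0],[0,0,0,0.004,0,0,0],[0,0,0,0.002,0,0,0],[0,0,0,0.001,0,0,0]]'
python3 -m creep '[[0,0,0,0.001,0,0,0],[0,0,0,0,0,0,0]]'
```

```text
t: 16.25
eef_pos: [0.5237, -0.3989, 0.0659]
tool_rot: [0.001, 0.6, 0.8, -0.0]
wrist_force: [-0.2, -0.3, -1.2]
gripper_width: 0.0133
gripper_force: 50.0
t: 16.5
eef_pos: [0.5233, -0.3985, 0.0642]
tool_rot: [0.001, 0.6, 0.8, -0.0]
wrist_force: [0.9, -0.6, -1.7]
gripper_width: 0.0137
gripper_force: 50.0
```

```bash

python3 -m creep '[[0,0,0,0.001,0,0,0],[0,0,0,0.001,0,0,0],[0,0,0,0,0,0,0]]'
python3 -m creep '[[0,0,0,0.001,0,0,0],[0,0,0,0,0,0,0]]'
```

```text
t: 16.88
eef_pos: [0.5233, -0.3985, 0.0619]
tool_rot: [0.0, 0.6, 0.8, -0.0]
wrist_force: [-0.1, 0.3, -1.0]
gripper_width: 0.0136
gripper_force: 50.0
t: 17.12
eef_pos: [0.5234, -0.3988, 0.0615]
tool_rot: [0.001, 0.6, 0.8, -0.0]
wrist_force: [0.0, -0.3, 2.2]
gripper_width: 0.0135
gripper_force: 50.0
```

```bash

python3 -m creep '[[0.06,0,0,0,0,0,0],[0.06,0,0,0,0,0,0],[0.06,0,0,0,0,0,0],[0.06,0,0,-0.04,0,0,0],[0.06,0,0,-0.05,0,0,0],[0.06,0,0,-0.05,0,0,0],[0.06,0,0,-0.04,0,0,0]]'
python3 -m creep '[[0.06,0.0451,0.0112,0,0,0,0],[0.06,0.0451,0.0112,0,0,0,0],[0.06,0.0451,0.0112,0,0,0,0],[0.06,0.0451,0.0112,0,0,0,0],[0.06,0.0451,0.0112,0,0,0,0],[0.06,0.0451,0.0112,0,0,0,0],[0.06,0.0451,0.0112,0,0,0,0],[0.06,0.0451,0.0112,0,0,0,0]]'
python3 -m creep '[[0.06,0,0,0,0,0,0],[0.06,0,0,0,0,0,0]]'
python3 - <<'E'
from h import *
import pickle
c=cam('wrist');d=cam('top');pickle.dump(c,open('wr.pkl','wb'))
print(proj(c,M0))
im=np.hstack([c['image'][:330,100:540],cv2.resize(d['image'][220:300,340:480],(350,330))]);cv2.imwrite('pics/w6.png',im[:,:,::-1])
E
```

```text
t: 18.0
eef_pos: [0.5233, -0.3986, 0.2433]
tool_rot: [0.001, 0.6, 0.8, -0.0]
wrist_force: [0.7, 0.7, -0.6]
gripper_width: 0.0596
gripper_force: 0.0
t: 19.0
eef_pos: [0.5074, -0.0253, 0.2409]
tool_rot: [0.0, 0.6, 0.8, 0.0]
wrist_force: [1.0, 0.7, 0.3]
gripper_width: 0.0599
gripper_force: 0.0
t: 19.25
eef_pos: [0.5077, -0.0276, 0.2407]
tool_rot: [0.001, 0.6, 0.8, -0.0]
wrist_force: [-0.3, -1.0, 0.0]
gripper_width: 0.06
gripper_force: 0.0
[np.float64(327.69671498940335), np.float64(149.68027545535503)]
```

View pics/w6.png

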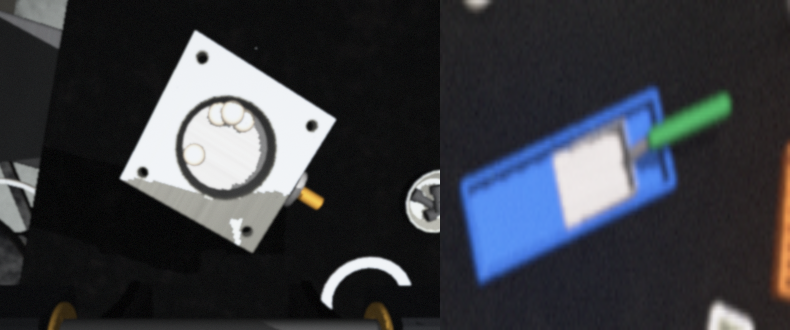

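All four balls lie inside the reactor (crop (215,115), (232,112), (244,120), (194,154)), and the scoop is back in the trough. Flange holes are at full-image px (302,57), (412,126), (243,173) and (347,231). I'll refine those and go to the cover.

```bash

python3 - <<'E'
from h import *
import pickle
c=pickle.load(open('wr.pkl','rb'));g=cv2.cvtColor(c['image'],cv2.COLOR_RGB2GRAY).astype(float)
P=[]
for u,v in((302,57),(412,126),(243,173),(347,231)):
    w=g[v-8:v+9,u-8:u+9]; th=(w.min()+np.median(w))/2; k=(w<th).astype(np.uint8)
    n,l,st,ce=cv2.connectedComponentsWithStats(k); i=1+np.argmax(st[1:,4]); x,y=ce[i]+[u-8,v-8]
    P.append(ray(c,x,y,.1)); print(x.round(1),y.round(1),st[i,4],P[-1].round(4))
P=np.array(P); print('centre',P.mean(0).round(4)); A,B,C,D=P
print('sides',[np.linalg.norm(a-b).round(4) for a,b in((A,B),(A,C),(D,B),(D,C))])
e=(B-A)+(D-C); print('yaw',np.degrees(np.arctan2(e[1],e[0])), np.degrees(np.arctan2(*((A-C)+(B-D))[[1,0]])))
go([.495,.252,.2407],rot(177.5))
E
```

```text
301.8 57.2 90 [0.462  0.0877 0.1   ]
411.2 125.4 80 [0.5475 0.0668 0.1   ]
242.7 171.8 65 [0.4414 0.0023 0.1   ]
346.2 230.4 60 [ 0.5262 -0.0182  0.1   ]
centre [0.4943 0.0346 0.1   ]
sides [np.float64(0.0881), np.float64(0.0878), np.float64(0.0877), np.float64(0.0873)]
yaw -13.653819521746648 76.19359870111079
shift in tool axes [ 0.273   0.0659 -0.0003] rotvec [-7.0000e-04  1.3000e-03 -1.2448e+00]
```

```bash

python3 -m creep '[[0.06,0.0455,0.011,0,0,0,0],[0.06,0.0455,0.011,0,0,0,0],[0.06,0.0455,0.011,0,0,0,0],[0.06,0.0455,0.011,0,0,0,0],[0.06,0.0455,0.011,0,0,0,0],[0.06,0.0455,0.011,0,0,0,0]]'
python3 -m creep '[[0.06,0,0,0,0,0,-0.1556],[0.06,0,0,0,0,0,-0.1556],[0.06,0,0,0,0,0,-0.1556],[0.06,0,0,0,0,0,-0.1556],[0.06,0,0,0,0,0,-0.1556],[0.06,0,0,0,0,0,-0.1556],[0.06,0,0,0,0,0,-0.1556],[0.06,0,0,0,0,0,-0.1556]]'
python3 -m creep '[[0.06,0,0,0,0,0,0],[0.06,0,0,0,0,0,0]]'
python3 - <<'E'
from h import *
import pickle
go([.495,.252,.2407],rot(177.5))
c=cam('wrist');pickle.dump(c,open('wc.pkl','wb'));save(c,'w7.png')
print(proj(c,[.495,.252,.007]),[np.round(proj(c,np.array([.495,.252,.007])+Ro.from_euler('z',-2.5,degrees=True).as_matrix()@[a*.044,b*.044,0])) for a in(1,-1) for b in(1,-1)])
E
```

```text
t: 20.1
eef_pos: [0.4951, 0.2536, 0.2405]
tool_rot: [0.001, 0.601, 0.799, -0.0]
wrist_force: [0.5, 0.6, -0.6]
gripper_width: 0.0602
gripper_force: 0.0
t: 21.1
eef_pos: [0.4953, 0.2521, 0.2403]
tool_rot: [0.0, 0.019, 1.0, -0.001]
wrist_force: [0.9, -0.0, 0.2]
gripper_width: 0.0599
gripper_force: 0.0
t: 21.35
eef_pos: [0.4948, 0.2529, 0.2404]
tool_rot: [0.0, 0.023, 1.0, -0.001]
wrist_force: [0.1, 0.2, 0.2]
gripper_width: 0.06
gripper_force: 0.0
shift in tool axes [-0.0003 -0.0009 -0.0003] rotvec [-0.001   0.0005 -0.0014]
[np.float64(318.99566344728055), np.float64(212.16033932860768)] [array([363., 255.]), array([276., 255.]), array([365., 166.]), array([273., 167.])]
```

View pics/w7.png

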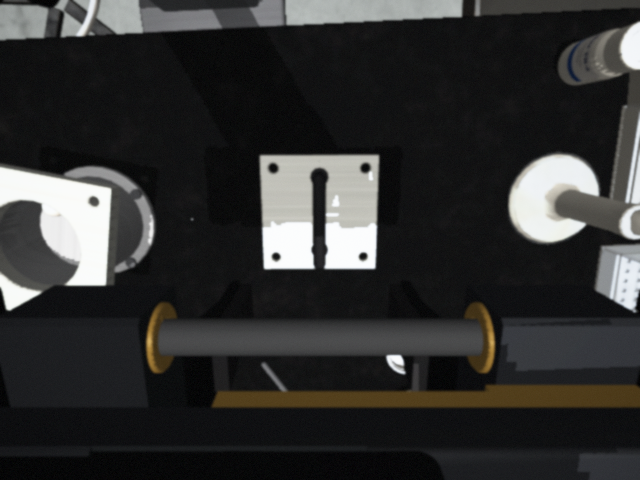

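The cover is below with holes at about (273,168), (365,168), (276,257) and (363,256), and the bar lies along u=319. I'll refine these.

```bash
cat > holes.py <<'E'
from h import *
def holes(c,pts,z,h=7):
    g=cv2.cvtColor(c['image'],cv2.COLOR_RGB2GRAY).astype(float);P=[]
    for u,v in pts:
        w=g[v-h:v+h+1,u-h:u+h+1]; k=(w<(w.min()+np.median(w))/2).astype(np.uint8)
        n,l,st,ce=cv2.connectedComponentsWithStats(k); i=1+np.argmin([np.hypot(*(e-h)) for e in ce[1:]]); x,y=ce[i]+[u-h,v-h]
        P.append(ray(c,x,y,z)); print(x.round(1),y.round(1),st[i,4],P[-1].round(4))
    P=np.array(P);A,B,C,D=P
    print('centre',P.mean(0).round(4),'sides',[np.linalg.norm(a-b).round(4) for a,b in((A,B),(A,C),(D,B),(D,C))])
    e=(B-A)+(D-C);f=(A-C)+(B-D); print('yaws',np.degrees(np.arctan2(e[1],e[0])),np.degrees(np.arctan2(f[1],f[0])))
    return P
E
python3 - <<'E'
from holes import *
import pickle
c=pickle.load(open('wc.pkl','rb'))
P=holes(c,[(273,168),(365,168),(276,257),(363,256)],.007)
m=P.mean(0); go([m[0],m[1],.041],rot(177.4))
g=cv2.cvtColor(c['image'],cv2.COLOR_RGB2GRAY)
for y in(195,215,235):
    q=np.nonzero(g[y,300:340]<70)[0]+300; print(y,q.min(),q.max(),ray(c,(q.min()+q.max())/2,y,.052).round(4))
E
```

```text
272.9 167.8 65 [0.4502 0.2101 0.007 ]
365.0 167.5 66 [0.4539 0.2977 0.007 ]
275.6 256.4 50 [0.5383 0.2061 0.007 ]
362.7 256.1 49 [0.5419 0.294  0.007 ]
centre [0.4961 0.252  0.007 ] sides [np.float64(0.0877), np.float64(0.0882), np.float64(0.0881), np.float64(0.088)]
yaws 87.60912058758805 177.47962280908703
shift in tool axes [-0.0014 -0.0009  0.1994] rotvec [-0.001   0.0004  0.0012]
195 313 324 [0.4718 0.2529 0.052 ]
215 313 324 [0.4892 0.252  0.052 ]
235 314 324 [0.507  0.2516 0.052 ]
```

```bash

python3 -m creep '[[0.06,-0.0014,-0.0009,0.04,0,0,0.001],[0.06,0,0,0.045,0,0,0],[0.06,0,0,0.045,0,0,0],[0.06,0,0,0.04,0,0,0],[0.06,0,0,0.02,0,0,0],[0.06,0,0,0.0094,0,0,0],[0.06,0,0,0,0,0,0]]'
python3 -m creep '[[0,0,0,0,0,0,0],[0,0,0,0,0,0,0],[0,0,0,0,0,0,0],[0,0,0,0,0,0,0],[0,0,0,0,0,0,0],[0,0,0,0,0,0,0]]' 55
python3 - <<'E'
from h import *
s=ctrl.read_state();T=q2R(s['tool_rot']);print(s['eef_pos'],T.round(4).tolist())
E
```

```text
t: 22.28
eef_pos: [0.4958, 0.2524, 0.0409]
tool_rot: [0.0, 0.021, 1.0, -0.001]
wrist_force: [0.1, -0.0, 0.2]
gripper_width: 0.0598
gripper_force: 0.0
t: 23.02
eef_pos: [0.4957, 0.2522, 0.041]
tool_rot: [0.0, 0.021, 1.0, -0.001]
wrist_force: [-0.2, -1.1, 2.0]
gripper_width: 0.0112
gripper_force: 55.0
[0.49572522 0.25220074 0.04101621] [[-0.9991, 0.0421, 0.0002], [0.0421, 0.9991, -0.0014], [-0.0002, -0.0014, -1.0]]
```

```bash

python3 -m creep '[[0,0,0,-0.005,0,0,0],[0,0,0,-0.015,0,0,0],[0,0,0,-0.03,0,0,0],[0,0,0,-0.04,0,0,0],[0,0,0,-0.04,0,0,0],[0,0,0,-0.02,0,0,0],[0,0,0,0,0,0.0,0.0983],[0,0,0,0,0,0,0.0983]]'
python3 -m creep '[[0,0,0,0,0,0,0],[0,0,0,0,0,0,0]]'
python3 - <<'E'
from h import *
s=ctrl.read_state();T=q2R(s['tool_rot']);R0=rot(177.59)
# cover origin in tool frame from pick: cover (0.4961,0.252,0), tool yaw 177.59, cover yaw -2.46 (=177.54)
o=R0.T@(np.array([.4961,.252,0])-[.49572,.2522,.0410]); print('o',o)
Rt=rot(177.59-11.27); go(np.array([.4943,.0346,.15])-Rt@o,Rt)
E
```

```text
t: 24.02
eef_pos: [0.4957, 0.2526, 0.1921]
tool_rot: [0.0, 0.121, 0.993, 0.0]
wrist_force: [0.5, -1.2, -5.7]
gripper_width: 0.0111
gripper_force: 55.0
t: 24.28
eef_pos: [0.4956, 0.2526, 0.1913]
tool_rot: [0.0, 0.118, 0.993, -0.0]
wrist_force: [1.0, 0.5, -4.5]
gripper_width: 0.0112
gripper_force: 55.0
o [-0.00038807 -0.00018384  0.041     ]
shift in tool axes [-0.0495 -0.212   0.0004] rotvec [-0.0007  0.0006  0.0018]
```

```bash

python3 -m creep '[[0,-0.005,-0.021,0,0,0,0],[0,-0.01,-0.042,0,0,0,0],[0,-0.011,-0.047,0,0,0,0],[0,-0.011,-0.047,0,0,0,0],[0,-0.008,-0.035,0,0,0,0],[0,-0.0045,-0.02,0,0,0,0.0],[0,0,0,0,0,0,0],[0,0,0,0,0,0,0]]'
python3 - <<'E'
from h import *
import pickle
o=np.array([-.0004,-.0002,.041]);Rt=rot(166.32); go(np.array([.4943,.0346,.11])-Rt@o,Rt)
c=cam('wrist');d=cam('side');pickle.dump((c,d),open('wp.pkl','wb'))
im=np.hstack([c['image'][100:400,150:490],cv2.resize(d['image'][200:340,280:440],(340,300))]);cv2.imwrite('pics/w8.png',im[:,:,::-1])
E
```

```text
t: 25.28
eef_pos: [0.4937, 0.0365, 0.1912]
tool_rot: [0.0, 0.118, 0.993, -0.0]
wrist_force: [0.6, 0.5, -4.8]
gripper_width: 0.011
gripper_force: 55.0
shift in tool axes [-0.0007 -0.0015  0.0402] rotvec [-0.0001  0.0003  0.0021]
```

View pics/w8.png

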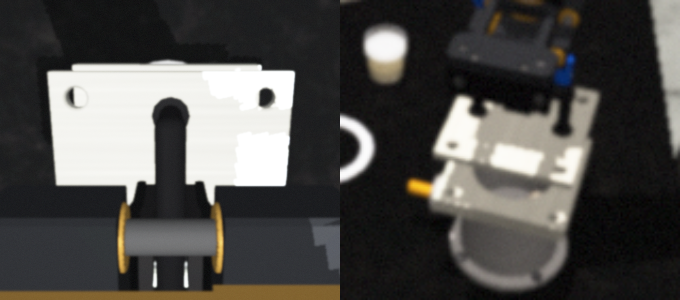

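The wrist crop shows the plate square in the grip, with its front corners at about full px (197,172) and (445,170). The side crop shows it level above the flange. I'll check these corners in wrist-frame numbers while descending part way.

```bash

python3 -m creep '[[0,-0.0007,-0.0015,0.01,0,0,0.002],[0,0,0,0.01,0,0,0],[0,0,0,0.008,0,0,0],[0,0,0,0.004,0,0,0],[0,0,0,0,0,0,0],[0,0,0,0,0,0,0]]'
cat > chk.py <<'E'
from h import *
s=ctrl.read_state();T=q2R(s['tool_rot']);P=s['eef_pos']
o=np.array([-.0004,-.0002,.041]);Rt=rot(166.32); go(np.array([.4943,.0346,.11])-Rt@o,Rt)
c=cam('wrist');g=cv2.cvtColor(c['image'],cv2.COLOR_RGB2GRAY).astype(float)
zt=P[2]-.041+.007
L=[];Rr=[]
for y in range(200,281,10):
    d=np.diff(cv2.GaussianBlur(g,(3,3),0)[y]); u=160+np.argmax(d[160:240])+.5; v=400+np.argmin(d[400:480])+.5
    L.append((T.T@(ray(c,u,y,zt)-P))[:2]);Rr.append((T.T@(ray(c,v,y,zt)-P))[:2])
L=np.array(L);Rr=np.array(Rr)
print('tool-y of plate edges',np.median(L[:,1]).round(4),np.median(Rr[:,1]).round(4),'slope deg',[np.degrees(np.polyfit(q[:,0],q[:,1],1)[0]).round(2) for q in(L,Rr)])
# holes: dark ring outline in the plate and what shows through
save(c,'w9f.png'); d=cam('side'); save(d,'s9f.png')
x=cv2.resize(c['image'][150:230,190:450],(780,240)); y=cv2.resize(d['image'][215:325,300:440],(420,330))
k=np.zeros((575,780,3),np.uint8);k[:240]=x;k[242:572,:420]=y;cv2.imwrite('pics/w9.png',k[:,:,::-1])
E
python3 chk.py
```

```text
t: 26.12
eef_pos: [0.4943, 0.0333, 0.1595]
tool_rot: [0.001, 0.12, 0.993, -0.0]
wrist_force: [-0.4, -0.7, -4.0]
gripper_width: 0.0117
gripper_force: 55.0
shift in tool axes [0.0007 0.0014 0.0085] rotvec [-0.0005  0.0011 -0.0019]
tool-y of plate edges -0.0558 0.0575 slope deg [np.float64(-0.09), np.float64(-0.12)]
```

View pics/w9.png

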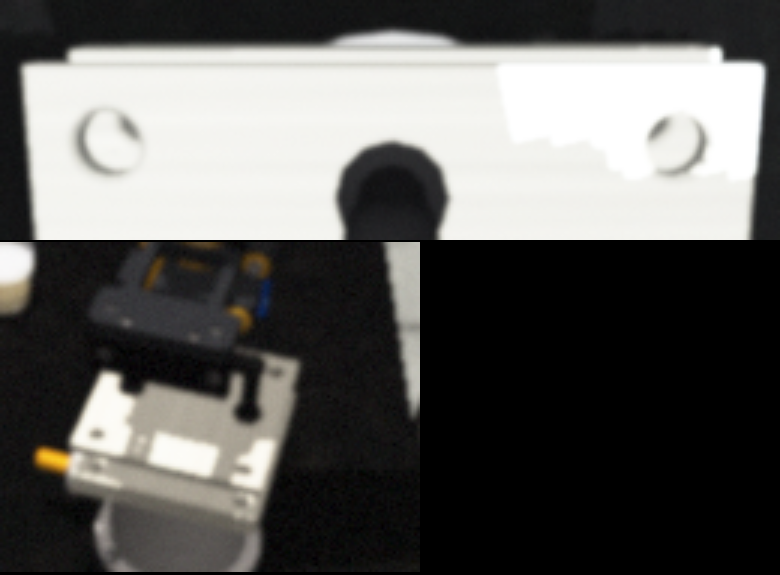

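The wrist crop shows the threaded holes as dark spots through both plate holes, placed symmetrically (crop (128,125) and (660,125) against hole centres (110,140) and (677,143)). The lateral fit is therefore close already. I'll measure the plate against the flange in that one picture, so calibration errors cancel.

```bash

cat > rel.py <<'E'
from h import *
import sys
f=sys.argv[1]
s=ctrl.read_state();T=q2R(s['tool_rot']);P=s['eef_pos'];print(P.round(4),'yaw',np.degrees(np.arctan2(T[1,0],T[0,0])).round(2),'tilt',(T[2,:2]).round(4))
c=cam('wrist') if f=='new' else None
if c is None:
    c=ctrl.camera('wrist');M=np.array(c['mount']);c['A']=T@M[:3,:3];c['C']=T@M[:3,3]+P;c['image']=cv2.imread(f)[:,:,::-1]
g=cv2.GaussianBlur(cv2.cvtColor(c['image'],cv2.COLOR_RGB2GRAY),(3,3),0).astype(float)
zt=P[2]-.041+.007
loc=lambda u,v,z:(T.T@(ray(c,u,v,z)-P))[:2].round(4)
def cross(a,i0,up):
    a=a if up else a[::-1]; th=120; k=np.nonzero((a[:-1]<th)&(a[1:]>=th))[0][0]; x=k+(th-a[k])/(a[k+1]-a[k]); return i0+(x if up else len(a)-1-x)
for v in range(164,180):
    try:print(v,round(cross(g[v,150:300],150,1),1),round(cross(g[v,340:490],340,0),1),end=' | ')
    except Exception: print(v,'-',end=' | ')
print()
for u in(205,220,240,260,380,400,420,437): print(u,g[160:180,u].astype(int))
R0=T@Ro.from_euler('z',180,degrees=True).as_matrix()
Rr=Ro.from_euler('z',-13.73,degrees=True).as_matrix()
for z in(.1,.086):print('flange',z,[np.round(proj(c,[.4943,.0346,z]+Rr@[-.056,b*.056,0]),1).tolist() for b in(-1,1)])
for z in(zt,zt-.007):print('plate',round(z,4),[np.round(proj(c,P+T@[.056-.0004,b*.056-.0002,P[2]-z]),1).tolist() for b in(-1,1)])
E
python3 rel.py pics/w9f.png
```

```text
[0.4943 0.0334 0.1596] yaw 166.21 tilt [-0.0011 -0.0004]
164 - | 165 231.3 429.1 | 166 213.4 430.2 | 167 212.4 430.6 | 168 212.0 430.8 | 169 211.7 431.0 | 170 210.6 442.0 | 171 197.9 443.9 | 172 196.9 444.6 | 173 196.6 444.8 | 174 196.6 444.8 | 175 196.7 444.8 | 176 196.8 444.8 | 177 196.8 444.7 | 178 196.9 444.6 | 179 197.0 444.5 | 
205 [ 28  25  22  21  20  20  20  19  26  52 107 171 218 238 243 244 245 245
 245 244]
220 [ 20  20  23  34  64 117 176 220 238 238 230 223 229 239 243 245 245 244
 244 244]
240 [ 20  21  25  40  74 125 180 220 237 238 229 223 229 238 243 245 245 245
 244 244]
260 [ 20  20  25  41  75 125 178 218 236 237 229 222 228 238 243 245 245 244
 244 244]
380 [ 20  20  27  48  86 136 186 222 236 237 239 247 253 255 255 255 255 255
 255 255]
400 [ 26  24  27  46  84 135 185 221 235 237 239 247 253 255 255 255 255 255
 255 255]
420 [ 30  29  32  52  96 152 200 227 237 237 239 247 253 255 255 255 255 255
 255 255]
437 [ 30  29  30  31  31  31  30  31  39  73 145 218 251 255 255 255 255 255
 255 255]
flange 0.1 [[213.2, 166.2], [428.9, 165.8]]
flange 0.086 [[219.8, 164.4], [422.2, 164.0]]
plate 0.1256 [[195.7, 171.7], [440.6, 171.5]]
plate 0.1186 [[200.2, 170.5], [436.3, 170.3]]
```

```bash

python3 -m creep '[[0,0.0002,0.0004,0.003,0,0.001,0],[0,0,0,0.003,0,0,0],[0,0,0,0.0025,0,0,0],[0,0,0,0,0,0,0],[0,0,0,0,0,0,0],[0,0,0,0,0,0,0]]'
python3 rel.py new
python3 - <<'E'
from h import *
z=[]
for i in range(4): 
    s=ctrl.read_state(); z.append(np.r_[s['eef_pos'],q2R(s['tool_rot'])[2,:2]]); d=cam('side')
print(np.mean(z,0).round(4),np.std(z,0).round(5)); cv2.imwrite('pics/w10.png',cv2.resize(d['image'][215:325,300:440],(700,550))[:,:,::-1])
E
```

```text
t: 27.02
eef_pos: [0.494, 0.0337, 0.1508]
tool_rot: [-0.0, 0.12, 0.993, -0.0]
wrist_force: [0.2, 0.2, -4.4]
gripper_width: 0.0111
gripper_force: 55.0
[0.494  0.0337 0.1508] yaw 166.21 tilt [ 0.0002 -0.0007]
164 - | 165 - | 166 297.6 343.1 | 167 215.0 432.6 | 168 208.2 434.1 | 169 207.0 434.8 | 170 205.5 442.0 | 171 197.7 443.9 | 172 196.8 444.6 | 173 196.6 444.8 | 174 196.6 444.8 | 175 196.7 444.8 | 176 196.8 444.8 | 177 196.8 444.7 | 178 196.9 444.6 | 179 197.0 444.5 | 
205 [ 22  22  22  21  20  19  19  22  33  61 112 174 219 239 243 244 245 245
 245 244]
220 [ 20  20  20  21  25  40  74 125 178 214 223 222 229 239 243 244 245 245
 244 244]
240 [ 22  21  21  21  25  41  75 124 176 212 222 222 229 239 243 244 245 245
 244 244]
260 [ 19  19  19  20  23  40  75 125 176 211 221 221 228 239 243 244 245 244
 244 244]
380 [ 20  20  19  20  27  47  85 135 184 218 234 246 253 255 255 255 255 255
 255 255]
400 [ 28  26  23  21  26  46  85 135 184 217 234 245 253 255 255 255 255 255
 255 255]
420 [ 29  28  26  24  27  46  84 134 183 217 234 245 253 255 255 255 255 255
 255 255]
437 [ 30  31  31  31  31  31  31  32  39  73 145 218 251 255 255 255 255 255
 255 255]
flange 0.1 [[208.1, 168.3], [432.9, 167.9]]
flange 0.086 [[215.3, 166.3], [425.7, 166.0]]
plate 0.1168 [[195.7, 171.7], [440.6, 171.5]]
plate 0.1098 [[200.2, 170.5], [436.3, 170.3]]
[ 4.940e-01  3.380e-02  1.508e-01  3.000e-04 -7.000e-04] [1.e-05 1.e-05 0.e+00 1.e-05 1.e-05]
```

View pics/w10.png

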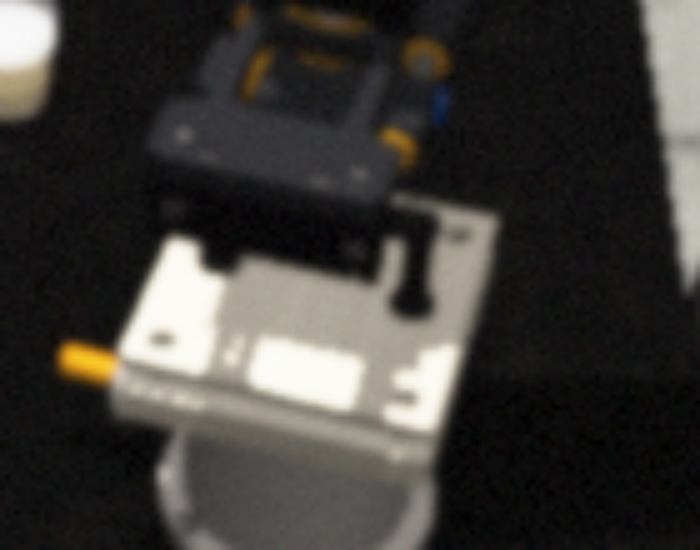

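The side crop shows the plate parallel to the flange, with a thin gap all along (row ~395) and the corners stacked. Relative offsets are under 0.3 mm, yaw is about 0.1° off, and the gap is about 9.8 mm, with nothing touching. I'm handing in.

```bash
python3 -c "
from plant import ctrl
print(ctrl.finish_job())"
```

```text
the job is handed in; nothing more can be done
None
```

I handed the job in at about 27 s of robot time: all four balls are in the reactor, the scoop is back in the trough, and the cover is held level about 10 mm above the flange, its holes within about 0.3 mm of the threaded ones by my measurement.

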